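# Click the blue-banded socket onto the torque tester's square drive

## Robot

A 6-joint arm with a two-finger parallel gripper is mounted at the origin on a cart in front of the work surface, level with it; the furniture and walls round the work are solid. World frame = base frame: x ahead of the robot, y to its left, z up, the work surface at z = 0. Lengths are in m, angles in degrees, forces in N, time in s.
With the tool pointing down it reaches from about 0.225 to 0.875 m from the base axis. Payload 3.4 kg.
Tool frame: the origin (TCP) lies at the very end of the fingers, on their centre line; the grasp point (between the pads) lies 19 mm behind it; z points along the fingers, y is the direction in which the jaws open and shut (so a half turn about z gives the same grasp; the last joint's range is limited). The gripper opens to 85 mm and grips with 20 to 120 N. Pads are 22 mm wide; open, the fingers measure 114 mm over their backs; the gripper's body (76 mm by 85 mm) begins 54 mm behind the grasp point. The pads swing forward as they close: fully open they stand 13 mm farther back than shut.
Start: joints at [58.155, 15.808, 86.224, -0, 77.962, -6.933], TCP at [0.242, 0.522, 0.231] pointing down, gripper open.
Joint ranges: [-165.64, 165.64], [-43.16, 119.46], [12.63, 154.43], [-67.54, 247.53], [6.08, 155.33], [-154.97, 154.97]. Speed limits (degrees/s): [147.25, 147.25, 180, 180, 180, 180].

## Interface

Orientations are given as a 3x3 rotation matrix whose columns are the frame's x, y, z axes.
In Python, from workcell import robot, viewer gives the robot as it stands.
- The arm moves only by the shell command python3 -m handwheel 'ROWS' [FORCE]. ROWS is text: rows parted by semicolons, each of 5 numbers parted by spaces: the shift along the tool's x, y, z in cm, then the turn about the tool's z in rad, then the closure in counts, from 0 (fully open) to 255 (shut). A call has 1 to 12 rows; each row is the pose to reach, as a shift and turn from the pose commanded when the call began, along the tool's axes at that moment; what a row does not reach only later rows make up. A row lasts 1/12 s, in which the tool goes at most 41.7 mm and 7.16 degrees, less where a joint would pass 70% of its speed; a pose out of reach is approached as far as the arm can. A call with a gripper value outside its range is refused whole. The fingers move at their own pace and stop on an object; FORCE is the grip in N (left out, the last holds). Time passes only in rows, so rows that repeat a pose let the fingers close. It gives the time, the measured TCP pose, the force and the opening at its end, in the units of the state.
- robot.get_state(): the state, without advancing time (a new reading comes with each control period).
- viewer.capture(name): name is "side" or "top" or "wrist"; returns a dict with "image" (480x640x3 uint8, red, green, blue), "camera_matrix" (3x3 intrinsics, pixels), "world_from_camera" (4x4, takes a point from camera to world coordinates). Camera axes: x right, y up, looking along -z (the intrinsics and any distortion apply to the point x, -y, -z); pixel columns grow to the right and rows downward; lengths in m; the calibration is good to about 2 mm. A picture is of the moment at which its call begins. There is no depth.
- robot.sign_off(): hands the job in, once; it reports no verdict.
The state is a dict: "time": time; "q": joint angles; "joint_vel": joint speeds; "joint_torque": joint torques, N m; "tcp_pos": TCP position; "ee_rot": TCP orientation; "wrist_force": force on the tool from outside, world axes, zero at the start; "torque": the same for the moment, N m; "opening": opening from 0.0 (shut) to 1.0 (fully open).
Only numpy, scipy, OpenCV 4.12 (cv2) and the standard library are available. Lean on these libraries where they do the work, as an engineer would, in place of code of your own. Each camera call takes 0.05 s, during which the arm holds its last target.

## Task

Take the socket with the blue band off the rubber mat and fit it on the torque tester's upright square drive: turn it by feel until it slips over the square, then push it gently down until the spring ball has clicked into its groove and the socket sits fully home on the shoulder, and let go. The tester is delicate, so never push on it hard (a push of 20 N is plenty; it is overloaded at 60 N of contact force, wedging and side thrust counted), and leave the other two sockets, the multimeter and the loose heat sink where they are.

Things in the scene. Friction and masses are not known exactly. Their poses are not given: they have to be found in the camera images.
- mat: Black rubber mat fixed on the table, 90 x 240 x 4 mm; the three sockets stand on it in a row along its y axis, 80 mm apart, in any order. Origin at the centre of its underside; its x axis runs across the row, along its short side.
- socket_blue_mid (a point): Socket to fit: steel, blue band near its top, round, 34 mm across (band 34.7 mm, 42 to 50 mm above the foot), 56 mm tall, about 0.22 kg. Drive end down: a square bore 20.4 mm wide, 24 mm deep, open below, grooved all round 7.5 to 16.5 mm above the foot; any of its four turns fits. Point: on its axis, half-way up (28 mm above the foot); z up its axis, x and y square to the bore's flats.
- socket_red_mid (a point): A socket of the same outside, with a red band: leave it standing where it is. Point on its axis, 28 mm above its foot.
- socket_yellow_mid (a point): A socket of the same outside, with a yellow band: leave it standing where it is. Point on its axis, 28 mm above its foot.
- tester: Bench torque tester fixed to the table: low blue box 120 x 90 mm on a dark base plate 150 x 110 mm, box top 42 mm above the table. Origin at the centre of its underside. It carries the upright steel square drive. Its load cell is overloaded if it is touched with more than 60 N in all (the contact forces, wedging and side thrust included).
- drive_shoulder (a point): On the drive's axis at its shoulder, a rigid dark collar 38 mm across, 52 mm above the table, on which the fitted socket's foot rests (its mid point is then 28 mm above this point). The axes here are the tester's, not the square's.
- ball (a joint): Spring ball in one side of the square: brass, 9 mm, standing out 3.2 mm, centre 12 mm above the shoulder. 0 = out, 0.004 = right in. The socket's foot meets it 15 mm above the shoulder; pushing over it takes about 6 to 20 N; the bore holds it 1 to 2.5 mm in until the socket is some 4 mm from home, when it springs out into the groove (the click); then only the shoulder stops the socket.
- multimeter: Dark multimeter, 145 x 70 x 43 mm, lying loose at the left: leave alone. Origin at the centre of its underside.
- heat_sink: Finned aluminium heat sink, 50 x 60 x 28 mm, lying loose at the front right: leave alone. Origin at the centre of its underside.
- drive_top (a point): Top centre of the drive, 22 mm above the shoulder: a steel square 19 mm wide, its top 3 mm tapered to 13.6 mm. The square's turn about the vertical is NOT measured and differs every time (any angle; seen or felt): a socket turned wrongly rests on the top, lower the nearer it is to square, and drops on within a few degrees. The spindle is braked (turns above about 0.8 N m). Axes are the tester's.
Not all that is in view belongs to the job. Leave any turquoise look-alike of the part that bears socket_blue_mid alone.

How it is judged:
By the outcome, as a careful person would: the job done as asked, in the order asked, and still so for the second after the job is handed in, with the robot touching nothing.
It also fails if it takes over 72 s, if anything falls off the work surface, if the arm or the gripper's body presses on something with over 40 N, if the wrist force passes 120 N, or if a joint passes its speed limit or range.

## Working session

There is one attempt and no reset: what is moved stays moved. The work goes in short steps, Python scripts to look and compute and a shell command to move; the robot and the scene stay as the last step left them, time stands still between calls to the robot, and variables do not carry over. Pictures are saved under pics/ and viewed, and the job is handed in when it is done.

```bash
ls; mkdir -p pics; cat > h.py <<'E'
import numpy as np, cv2
from workcell import robot, viewer
def cap(n,out):
    c=viewer.capture(n); cv2.imwrite('pics/'+out+'.png',cv2.cvtColor(c['image'],cv2.COLOR_RGB2BGR))
    np.savez('pics/'+out+'.npz',K=c['camera_matrix'],T=c['world_from_camera'])
    print(out,{k:v for k,v in c.items() if k!='image'})
def ray(out,u,v):
    d=np.load('pics/'+out+'.npz');K,T=d['K'],d['T']
    p=np.linalg.inv(K)@[u,v,1]; p=np.array([p[0],-p[1],-p[2]])
    return T[:3,3],(T[:3,:3]@p)/np.linalg.norm(p)
def atz(out,u,v,z):
    o,d=ray(out,u,v); return o+d*(z-o[2])/d[2]
def tri(*obs):
    A=np.zeros((3,3));b=np.zeros(3);R=[ray(*x) for x in obs]
    for o,d in R:
        M=np.eye(3)-np.outer(d,d);A+=M;b+=M@o
    p=np.linalg.solve(A,b); return p,[np.linalg.norm((np.eye(3)-np.outer(d,d))@(p-o)) for o,d in R]
def proj(out,p):
    d=np.load('pics/'+out+'.npz');K,T=d['K'],d['T']
    q=np.linalg.inv(T)@np.append(p,1); q=K@[q[0],-q[1],-q[2]]; return q[:2]/q[2]
def crop(out,x,y,w,h,s,name):
    i=cv2.imread('pics/'+out+'.png')[y:y+h,x:x+w]; cv2.imwrite('pics/'+name+'.png',cv2.resize(i,None,fx=s,fy=s,interpolation=cv2.INTER_CUBIC))
def st():
    s=robot.get_state(); np.set_printoptions(precision=4,suppress=True)
    for k in s: print(k,np.array(s[k]).round(4).tolist())
E
python3 - <<'E'
from h import *
for n in('side','top','wrist'): cap(n,n+'0')
st()
E
```

```text
pics
side0 {'camera_matrix': array([[552.81682874,   0.        , 320.35659177],
       [  0.        , 552.81682874, 235.39847262],
       [  0.        ,   0.        ,   1.        ]]), 'world_from_camera': array([[-0.94962724,  0.201187  , -0.24027464,  0.19522681],
       [-0.31302399, -0.57232734,  0.75792968,  1.01948156],
       [ 0.01496985,  0.79496239,  0.60647399,  0.88619234],
       [ 0.        ,  0.        ,  0.        ,  1.        ]])}
top0 {'camera_matrix': array([[509.14984405,   0.        , 321.21431804],
       [  0.        , 509.14984405, 242.52490308],
       [  0.        ,   0.        ,   1.        ]]), 'world_from_camera': array([[ 0.01297356,  0.99868745, -0.04954859,  0.43743552],
       [-0.99981376,  0.01366434,  0.01362838,  0.02384939],
       [ 0.01428754,  0.04936256,  0.99867873,  1.34920753],
       [ 0.        ,  0.        ,  0.        ,  1.        ]])}
wrist0 {'camera_matrix': array([[401.5924085 ,   0.        , 323.27512349],
       [  0.        , 401.5924085 , 240.28955011],
       [  0.        ,   0.        ,   1.        ]]), 'world_from_camera': array([[ 0.42193896, -0.87464359, -0.23867575,  0.18119506],
       [ 0.9066222 ,  0.40649576,  0.11312552,  0.54846437],
       [-0.00192383, -0.26412079,  0.96448769,  0.37347695],
       [ 0.        ,  0.        ,  0.        ,  1.        ]])}
time 0.15
q [58.1551, 15.8387, 86.2794, 0.0011, 77.9631, -6.9318]
joint_vel [0.0894, -0.0183, -0.1361, -0.0006, -0.0564, 0.0316]
joint_torque [0.0014, -41.7143, -24.6034, -0.0003, 0.0077, 0.0]
tcp_pos [0.242, 0.5212, 0.2306]
ee_rot [[-0.9069, 0.4212, -0.0008], [0.4212, 0.9069, -0.0012], [0.0002, -0.0014, -1.0]]
wrist_force [0.1763, -0.0734, -0.1463]
torque [-0.0152, -0.0449, -0.0523]
opening 0.9983
```

View pics/side0.png

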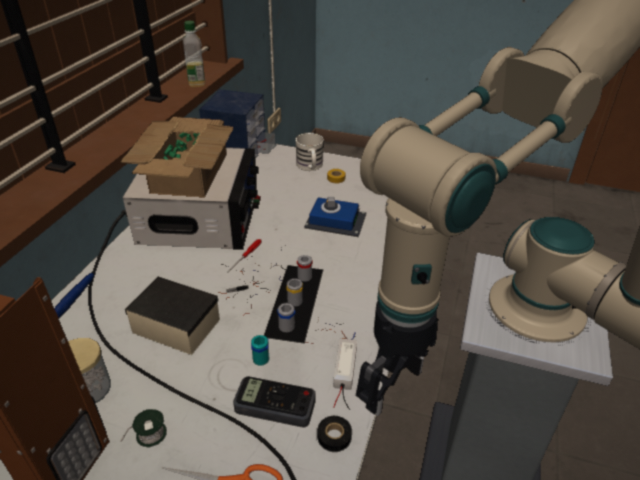

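View pics/top0.png

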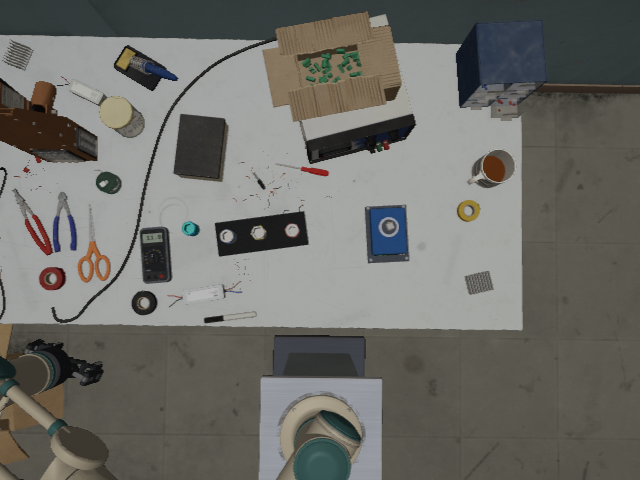

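View pics/wrist0.png

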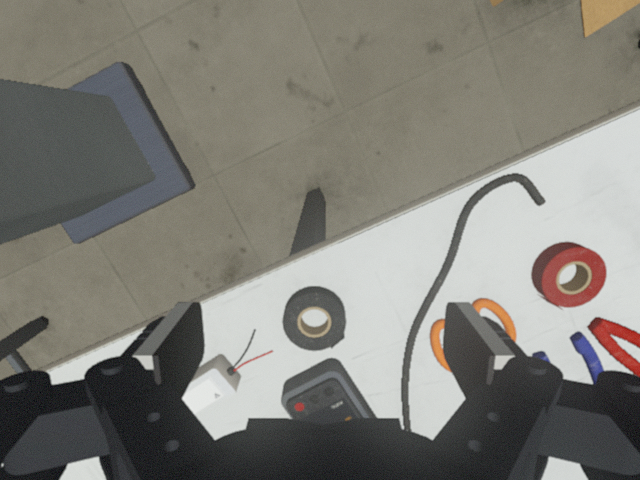

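The side view shows the sockets at about (287,315) blue, (295,290) yellow and (305,266) red, with the tester at (335,212). In the top view they are at (228,236), (258,232) and (292,230), and the tester is at (388,230). The turquoise look-alike is at (191,229). I'll enlarge these.

```bash
python3 - <<'E'
from h import *
crop('side0',255,245,80,100,6,'c1');crop('side0',295,185,80,60,8,'c2')
crop('top0',205,200,110,65,7,'c3');crop('top0',355,195,64,75,8,'c4')
E
```

```text
(no output)
```

View pics/c1.png

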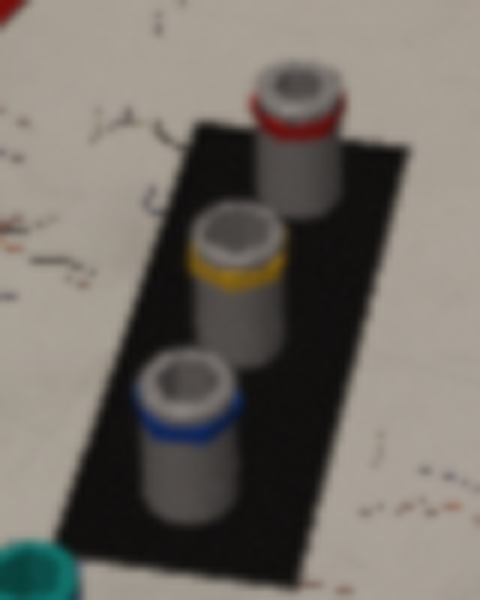

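View pics/c2.png

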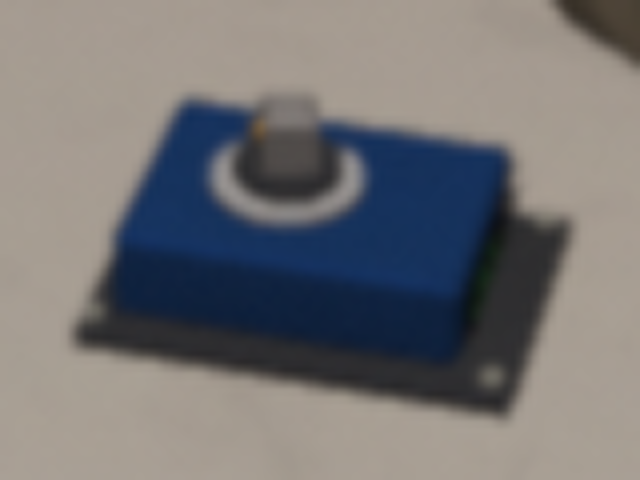

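View pics/c3.png

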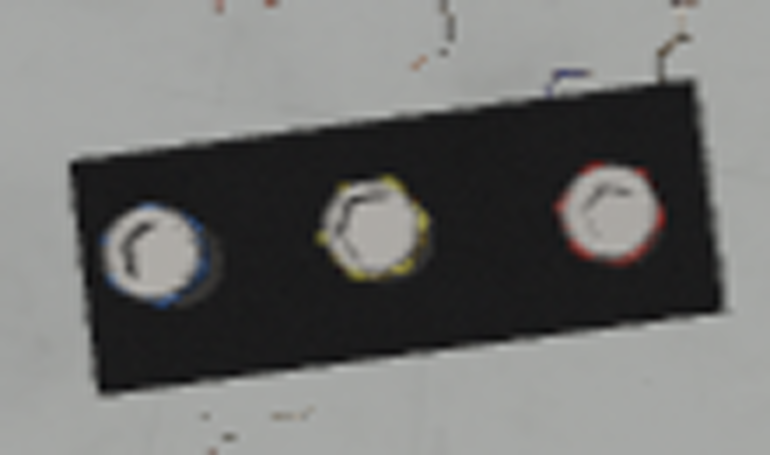

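View pics/c4.png

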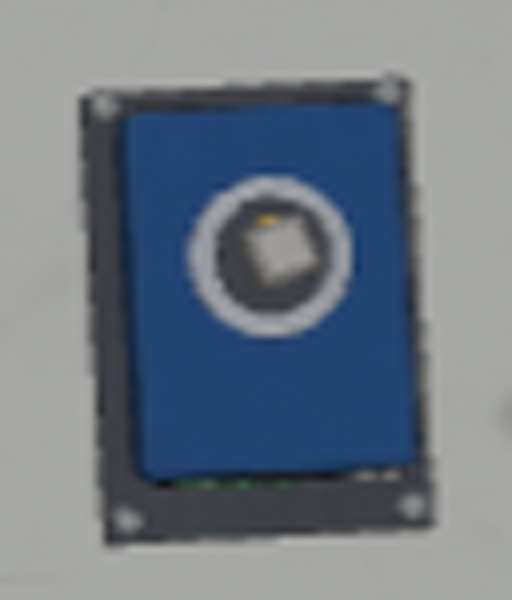

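Socket rim centre: c1 (188,384), c3 (152,252). Drive top: c2 (289,109), c4 (284,246).

```bash
python3 - <<'E'
from h import *
f=lambda x0,y0,s,u,v:(x0+(u+.5)/s-.5,y0+(v+.5)/s-.5)
print(tri(('side0',*f(255,245,6,188,384)),('top0',*f(205,200,7,152,252))), atz('top0',*f(205,200,7,152,252),.060))
print('yel',tri(('side0',*f(255,245,6,237,233)),('top0',*f(205,200,7,374,228))))
print('drive',tri(('side0',*f(295,185,8,289,109)),('top0',*f(355,195,8,284,246))),atz('top0',*f(355,195,8,284,246),.074))
print('turq',atz('top0',191,229,.05), 'mm',atz('top0',155,228,.043),'mm far',atz('top0',155,282,.043))
E
```

```text
(array([0.51468114, 0.24709767, 0.0552759 ]), [np.float64(0.0013867793878003024), np.float64(0.0013867793878004128)]) [0.51572683 0.24669314 0.06      ]
yel (array([0.52528023, 0.16714758, 0.05477278]), [np.float64(0.0006405607194373838), np.float64(0.0006405607194374655)])
drive (array([ 0.54573588, -0.16741547,  0.06841385]), [np.float64(0.0012254601818075697), np.float64(0.0012254601818079578)]) [ 0.54644722 -0.16628018  0.074     ]
turq [0.5318687  0.33850197 0.05      ] mm [0.53365222 0.43210525 0.043     ] mm far [0.3957836  0.42810359 0.043     ]
```

```bash
python3 -m handwheel '-2 -0.7 0.4 0.06 0; -5 -1.9 1 0.16 0; -8.5 -3.2 1.7 0.26 0; -12 -4.5 2.4 0.36 0; -15.5 -5.8 3 0.46 0; -19 -7 3.7 0.56 0; -22.5 -8.3 4.4 0.66 0; -26 -9.6 5 0.76 0; -29.5 -11 5.7 0.86 0; -33 -12.3 6.4 0.94 0; -36.3 -13.45 7.1 1.005 0; -36.3 -13.45 7.1 1.005 0'; python3 - <<'E'
from h import *
cap('wrist','w1'); st()
E
```

```text
time: 1.15
tcp_pos: [0.5189, 0.2419, 0.1585]
ee_rot: [[-0.124, 0.992, 0.001], [0.992, 0.124, -0.003], [-0.004, 0.001, -1.0]]
wrist_force: [-0.1, -0.5, 0.6]
opening: 0.997
w1 {'camera_matrix': array([[401.5924085 ,   0.        , 323.27512349],
       [  0.        , 401.5924085 , 240.28955011],
       [  0.        ,   0.        ,   1.        ]]), 'world_from_camera': array([[ 9.92391189e-01, -1.18501826e-01, -3.34222144e-02,
         5.10269979e-01],
       [ 1.23124060e-01,  9.56092276e-01,  2.65947412e-01,
         3.07715045e-01],
       [ 4.39467107e-04, -2.68038947e-01,  9.63407977e-01,
         3.01281275e-01],
       [ 0.00000000e+00,  0.00000000e+00,  0.00000000e+00,
         1.00000000e+00]])}
time 1.2
q [18.3371, 18.3507, 93.2157, -0.0424, 68.5209, 11.1066]
joint_vel [3.152, -1.467, 0.7786, 2.2867, 1.5512, -0.2191]
joint_torque [-1.6576, -41.6993, -23.1553, -0.3375, -0.2172, 0.018]
tcp_pos [0.5166, 0.2441, 0.159]
ee_rot [[-0.1261, 0.992, -0.0012], [0.992, 0.1261, -0.0011], [-0.001, -0.0014, -1.0]]
wrist_force [0.1808, -0.7793, -0.1168]
torque [0.0381, 0.0049, -0.0188]
opening 1.0013
```

View pics/w1.png

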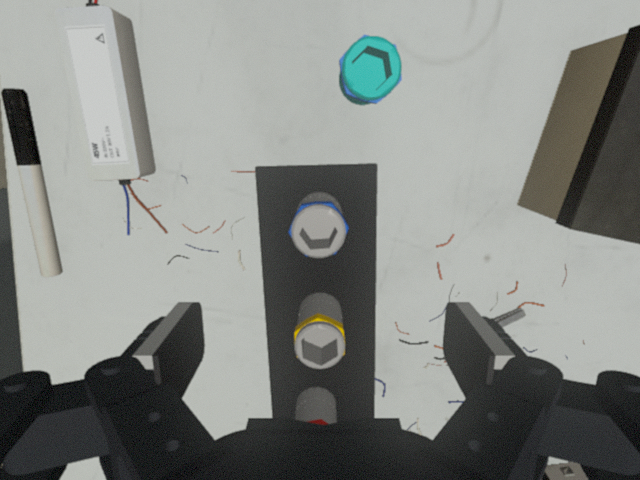

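The blue socket's rim is at (319,231) and the yellow's at (320,346). The turquoise look-alike at (370,69) stands off the mat.

```bash
python3 - <<'E'
from h import *
crop('w1',260,170,120,120,5,'c5')
print(atz('w1',319,231,.06),atz('w1',320,346,.06),proj('w1',[.517,.244,.159]),tri(('w1',319,231),('top0',226.3,235.6)))
cap('wrist','w2'); st()
E
```

```text
[0.51527586 0.2467132  0.06      ] [0.52554421 0.16756506 0.06      ] [320.07641273 301.67752489] (array([0.51546726, 0.24668054, 0.05994982]), [np.float64(0.00019120850282369414), np.float64(0.00019120850282401173)])
w2 {'camera_matrix': array([[401.5924085 ,   0.        , 323.27512349],
       [  0.        , 401.5924085 , 240.28955011],
       [  0.        ,   0.        ,   1.        ]]), 'world_from_camera': array([[ 0.99211124, -0.1213006 , -0.03164583,  0.50810105],
       [ 0.12534884,  0.95642362,  0.26370727,  0.30956749],
       [-0.00172104, -0.26559371,  0.96408351,  0.30190082],
       [ 0.        ,  0.        ,  0.        ,  1.        ]])}
time 1.25
q [18.4749, 18.2832, 93.2527, 0.0285, 68.5689, 11.103]
joint_vel [2.4558, -1.1366, 0.4679, 0.8237, 0.5359, 0.027]
joint_torque [-1.3986, -41.667, -23.0646, -0.1881, -0.1265, 0.0045]
tcp_pos [0.5152, 0.2455, 0.1594]
ee_rot [[-0.1281, 0.9918, -0.0019], [0.9918, 0.1281, -0.0001], [0.0001, -0.0019, -1.0]]
wrist_force [0.3339, 0.4708, 0.5266]
torque [-0.0197, -0.0114, -0.0014]
opening 1.0011
```

View pics/c5.png

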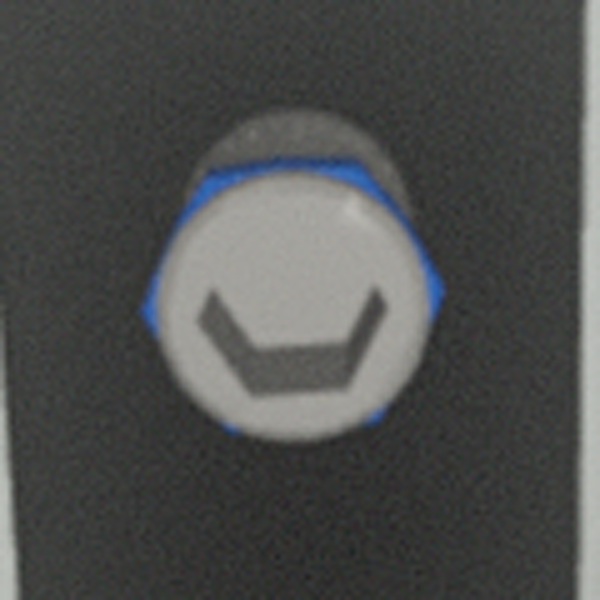

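```bash
python3 -m handwheel '-0.05 0.05 2 0 0; -0.05 0.05 5 0 0; -0.05 0.05 8 0 0; -0.05 0.05 11 0 0; -0.05 0.05 13 0 0; -0.05 0.05 14 0 0; -0.05 0.05 14.5 0 0; -0.05 0.05 14.5 0 0; -0.05 0.05 14.5 0 0'; python3 - <<'E'
from h import *
a=atz('w1',260+252/5,170+395/5,.06);b=atz('w1',260+348/5,170+387/5,.06);d=b-a
print('hex edge world deg',np.degrees(np.arctan2(d[1],d[0])),np.linalg.norm(d))
cap('side','s1');crop('s1',240,250,120,100,6,'c6');st()
E
```

```text
time: 2.0
tcp_pos: [0.5159, 0.247, 0.0164]
ee_rot: [[-0.131, 0.991, 0.002], [0.991, 0.131, 0.001], [0.001, 0.002, -1.0]]
wrist_force: [0.1, -0.5, 0.6]
opening: 0.999
hex edge world deg 12.03482657825697 0.012087211757288748
s1 {'camera_matrix': array([[552.81682874,   0.        , 320.35659177],
       [  0.        , 552.81682874, 235.39847262],
       [  0.        ,   0.        ,   1.        ]]), 'world_from_camera': array([[-0.94962724,  0.201187  , -0.24027464,  0.19522681],
       [-0.31302399, -0.57232734,  0.75792968,  1.01948156],
       [ 0.01496985,  0.79496239,  0.60647399,  0.88619234],
       [ 0.        ,  0.        ,  0.        ,  1.        ]])}
time 2.05
q [18.5937, 26.8099, 103.316, 0.0104, 49.7077, 11.0447]
joint_vel [-0.3458, -0.3634, -0.2049, 0.0144, -0.1308, -0.0243]
joint_torque [0.0949, -44.9794, -17.0617, 0.0063, 0.0276, -0.0002]
tcp_pos [0.5163, 0.247, 0.0167]
ee_rot [[-0.1313, 0.9913, 0.0027], [0.9913, 0.1313, 0.0011], [0.0007, 0.0028, -1.0]]
wrist_force [-0.5024, -0.4563, -0.5593]
torque [-0.0099, -0.0302, -0.0017]
opening 0.9989
```

View pics/c6.png

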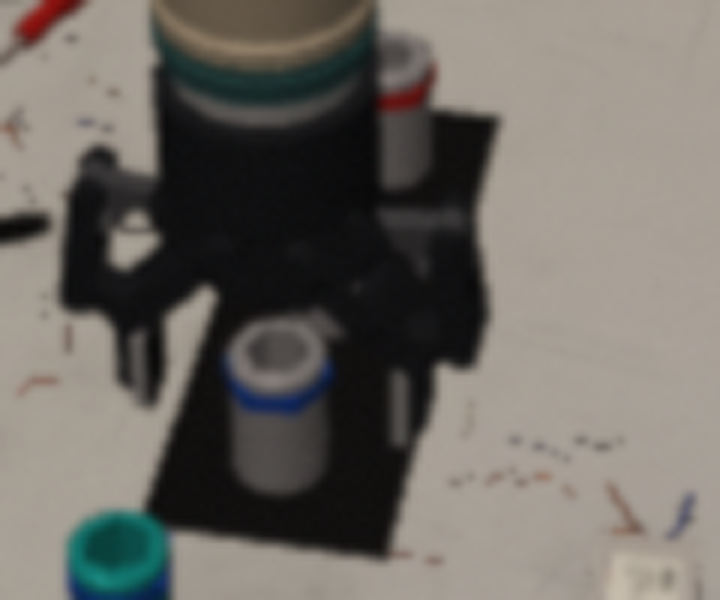

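The jaws stand either side of the blue socket: fingertips at (145,395) and (400,435), socket at (278,410) in the crop. I'll close now.

```bash
python3 -m handwheel '0 0 0 0 60; 0 0 0 0 110; 0 0 0 0 160; 0 0 0 0 200; 0 0 0 0 255; 0 0 0 0 255; 0 0 0 0 255; 0 0 0 0 255; 0 0 0 0 255' 80; python3 -c "
from h import *;st()"
```

```text
time: 2.8
tcp_pos: [0.5157, 0.2463, 0.016]
ee_rot: [[-0.131, 0.991, 0.001], [0.991, 0.131, 0.0], [0.0, 0.001, -1.0]]
wrist_force: [-0.7, -0.2, 4.9]
opening: 0.378
time 2.8
q [18.549, 26.8489, 103.3792, 0.0012, 49.7149, 11.0487]
joint_vel [-0.1067, 0.0184, -0.0061, 0.1189, -0.0357, 0.0637]
joint_torque [-0.0082, -42.5787, -16.474, 0.024, -0.3388, -0.0039]
tcp_pos [0.5157, 0.2463, 0.016]
ee_rot [[-0.1305, 0.9914, 0.0009], [0.9914, 0.1305, 0.0003], [0.0002, 0.001, -1.0]]
wrist_force [-0.7467, -0.1607, 4.8799]
torque [-0.0058, 0.1161, -0.0225]
opening 0.378
```

```bash
python3 -m handwheel '0 0 -2 0 255; 0 0 -5 0 255; 0 0 -8 0 255; 0 0 -11 0 255; -2 -0.1 -13 0 255; -5 -0.3 -13 0 255; -9 -0.6 -13 0 255; -13 -0.9 -13 0 255; -17 -1.1 -13 0 255; -21 -1.4 -13 0 255; -25 -1.7 -13 0 255; -29 -1.9 -13 0 255';  python3 -m handwheel '-4 -0.3 0 0 255; -8 -0.5 0 0 255; -12 -0.8 0 0 255; -15 -1 0 0 255; -17 -1.1 0 0 255; -17.5 -1.2 0 0 255; -17.5 -1.2 0 0 255; -17.5 -1.2 0 0 255'
python3 - <<'E'
from h import *
cap('wrist','w3');st()
E
```

```text
time: 3.8
tcp_pos: [0.5334, -0.0455, 0.1447]
ee_rot: [[-0.131, 0.991, -0.001], [0.991, 0.131, 0.0], [0.001, -0.001, -1.0]]
wrist_force: [1.7, 0.6, -2.2]
opening: 0.382
time: 4.47
tcp_pos: [0.5446, -0.218, 0.1445]
ee_rot: [[-0.13, 0.992, -0.002], [0.992, 0.13, 0.002], [0.002, -0.001, -1.0]]
wrist_force: [-0.6, 0.2, -2.3]
opening: 0.379
w3 {'camera_matrix': array([[401.5924085 ,   0.        , 323.27512349],
       [  0.        , 401.5924085 , 240.28955011],
       [  0.        ,   0.        ,   1.        ]]), 'world_from_camera': array([[ 0.99161683, -0.1251138 , -0.03228942,  0.5359742 ],
       [ 0.129202  ,  0.95677137,  0.26056744, -0.15292303],
       [-0.00170699, -0.26255492,  0.96491554,  0.28761925],
       [ 0.        ,  0.        ,  0.        ,  1.        ]])}
time 4.5167
q [-28.5859, 20.2553, 92.4596, 0.059, 67.4034, -36.1389]
joint_vel [0.8422, -0.4474, 0.0208, -0.1396, -0.0542, -0.0688]
joint_torque [-0.7865, -44.9495, -23.4328, -0.0604, -0.0391, 0.0004]
tcp_pos [0.5447, -0.2174, 0.1447]
ee_rot [[-0.131, 0.9914, -0.0014], [0.9914, 0.1311, 0.0018], [0.002, -0.0011, -1.0]]
wrist_force [0.0475, -0.3173, -2.4483]
torque [-0.0222, -0.0212, 0.0169]
opening 0.375
```

View pics/w3.png

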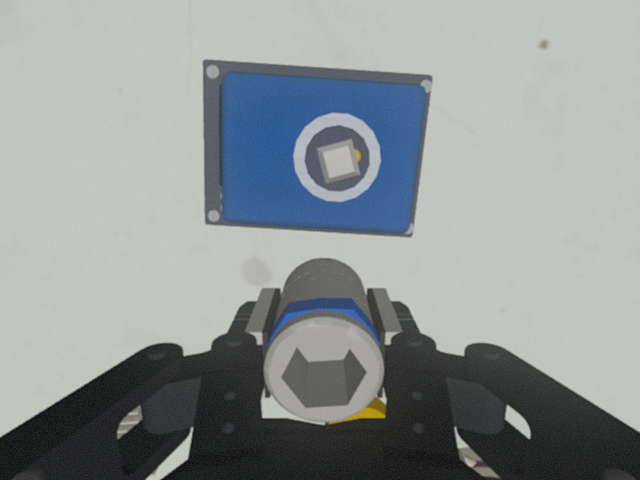

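```bash
python3 - <<'E'
from h import *
crop('w3',290,110,96,96,8,'c7');crop('w3',250,290,150,140,5,'c8')
E
```

```text
(no output)
```

View pics/c7.png

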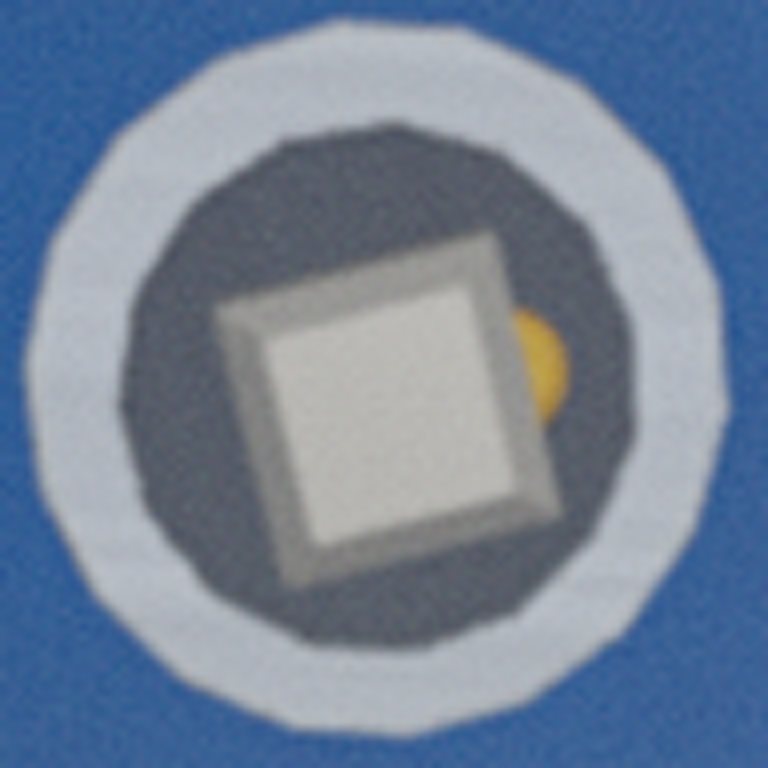

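View pics/c8.png

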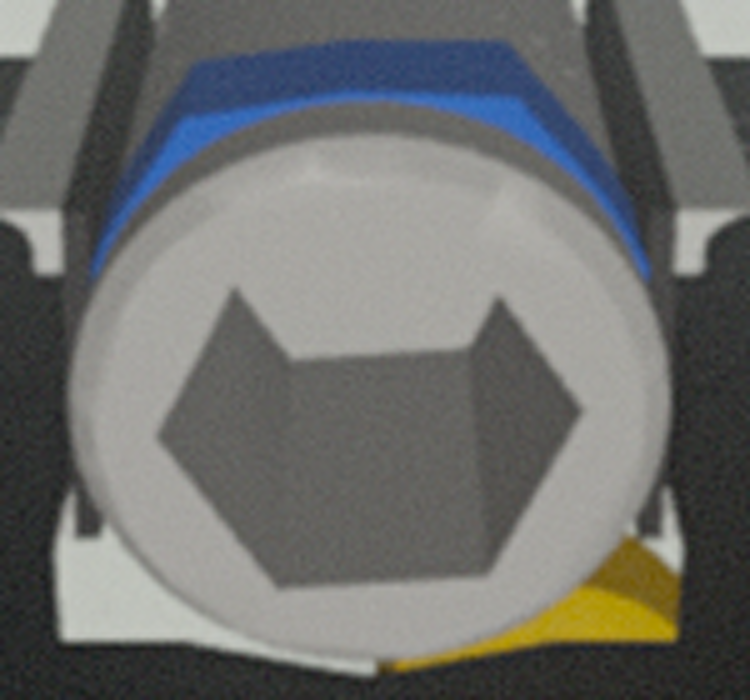

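```bash
python3 - <<'E'
from h import *
def W(x0,y0,s,pts,z): return np.array([atz('w3',x0+(u+.5)/s-.5,y0+(v+.5)/s-.5,z) for u,v in pts])
def ang(P,n):
    c=P.mean(0)[:2]; q=(P[:,0]-c[0])+1j*(P[:,1]-c[1]); 
    return c, abs(q).mean(), np.degrees(np.angle((q**n).sum()))/n, np.degrees(np.angle(q))
np.set_printoptions(precision=4,suppress=True)
print('top',ang(W(290,110,8,[(266,340),(470,288),(515,490),(318,547)],.074),4))
print('sq',ang(W(290,110,8,[(218,308),(495,237),(560,518),(288,585)],.071),4))
z=.1447-.012+.056
h=W(250,290,5,[(157,433),(278,588),(490,574),(582,410),(498,297),(236,288)],z)
print('hex',ang(h,6)); print(h)
# rim circle
print('rim L,R',W(250,290,5,[(75,420),(668,395)],z-.001))
c=[.545,-.166]
print('tri top centre',tri(('w3',290+(392+.5)/8-.5,110+(416+.5)/8-.5),('top0',390.1,225.3)))
# ball
print('ball',W(290,110,8,[(530,365)],.064))
E
```

```text
top (array([ 0.5456, -0.1673]), np.float64(0.00958632905733451), np.float64(-23.014737827372066), array([ 156.5553,   66.3787,  -22.7056, -112.2961]))
sq (array([ 0.5455, -0.1673]), np.float64(0.013255504345954646), np.float64(-23.43967938347079), array([ 156.4682,   66.7589,  -23.5797, -113.3991]))
hex (array([ 0.5447, -0.2189]), np.float64(0.011624821464758323), np.float64(10.891164607096664), array([-172.7402, -110.9984,  -46.4795,   14.8999,   58.8957,  137.0345]))
[[ 0.5326 -0.2205  0.1887]
 [ 0.5406 -0.2297  0.1887]
 [ 0.5525 -0.2272  0.1887]
 [ 0.5561 -0.2159  0.1887]
 [ 0.5504 -0.2095  0.1887]
 [ 0.536  -0.2108  0.1887]]
rim L,R [[ 0.5279 -0.2209  0.1877]
 [ 0.5609 -0.2149  0.1877]]
tri top centre (array([ 0.5463, -0.1672,  0.0702]), [np.float64(0.000612137972777862), np.float64(0.0006121379727779914)])
ball [[ 0.5548 -0.1633  0.064 ]]
```

The square's flats lie at 21.7° (mod 90), with the drive centred at (0.5457, -0.1672). The hex in the socket's top lies at 11.5°, so I'll use that as a first guess for the bore. I'll turn by that difference and hover.

```bash
python3 -m handwheel '1.5 0.2 0 -0.05 255; 3 0.5 0.5 -0.1 255; 4.5 0.7 1.5 -0.15 255; 4.95 0.77 2.8 -0.178 255; 4.95 0.77 4 -0.178 255; 4.95 0.77 4.7 -0.178 255; 4.95 0.77 5 -0.178 255; 4.95 0.77 5 -0.178 255; 4.95 0.77 5 -0.178 255; 4.95 0.77 5 -0.178 255'
python3 - <<'E'
from h import *
st();cap('wrist','w4');cap('side','s2');crop('s2',260,110,150,130,5,'c9');cap('top','t2');crop('t2',355,195,64,75,8,'c10')
E
```

```text
time: 5.35
tcp_pos: [0.5471, -0.169, 0.096]
ee_rot: [[-0.304, 0.953, 0.001], [0.953, 0.304, -0.0], [-0.001, 0.001, -1.0]]
wrist_force: [-1.3, -0.0, -2.5]
opening: 0.378
time 5.35
q [-24.1292, 21.6526, 98.1262, 0.0088, 60.1368, -41.8365]
joint_vel [-0.2203, -0.1411, -0.1089, -0.004, -0.0617, 0.0057]
joint_torque [0.1542, -44.6193, -21.1073, 0.0121, 0.0209, 0.0007]
tcp_pos [0.5471, -0.169, 0.096]
ee_rot [[-0.3041, 0.9526, 0.0014], [0.9526, 0.3041, -0.0005], [-0.0009, 0.0012, -1.0]]
wrist_force [-1.3052, -0.0434, -2.4587]
torque [-0.0069, -0.0183, 0.0002]
opening 0.3781
w4 {'camera_matrix': array([[401.5924,   0.    , 323.2751],
       [  0.    , 401.5924, 240.2896],
       [  0.    ,   0.    ,   1.    ]]), 'world_from_camera': array([[ 0.9529, -0.2922, -0.0812,  0.5264],
       [ 0.3033,  0.9188,  0.2527, -0.1062],
       [ 0.0008, -0.2654,  0.9641,  0.2389],
       [ 0.    ,  0.    ,  0.    ,  1.    ]])}
s2 {'camera_matrix': array([[552.8168,   0.    , 320.3566],
       [  0.    , 552.8168, 235.3985],
       [  0.    ,   0.    ,   1.    ]]), 'world_from_camera': array([[-0.9496,  0.2012, -0.2403,  0.1952],
       [-0.313 , -0.5723,  0.7579,  1.0195],
       [ 0.015 ,  0.795 ,  0.6065,  0.8862],
       [ 0.    ,  0.    ,  0.    ,  1.    ]])}
t2 {'camera_matrix': array([[509.1498,   0.    , 321.2143],
       [  0.    , 509.1498, 242.5249],
       [  0.    ,   0.    ,   1.    ]]), 'world_from_camera': array([[ 0.013 ,  0.9987, -0.0495,  0.4374],
       [-0.9998,  0.0137,  0.0136,  0.0238],
       [ 0.0143,  0.0494,  0.9987,  1.3492],
       [ 0.    ,  0.    ,  0.    ,  1.    ]])}
```

View pics/w4.png

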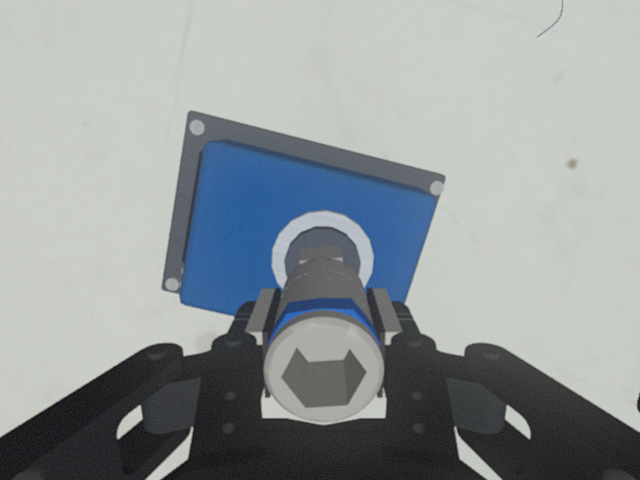

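View pics/c9.png

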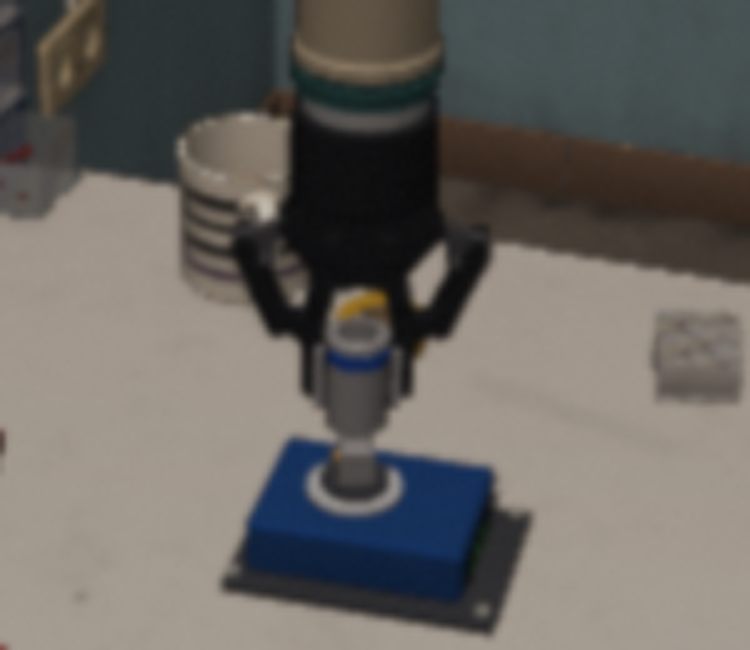

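```bash
python3 - <<'E'
from h import *
import cv2
for n,box in(('w3',(280,100,110,110)),('w4',(262,200,122,100))):
    x,y,w,h=box; i=cv2.imread('pics/'+n+'.png')[y:y+h,x:x+w]
    hsv=cv2.cvtColor(i,cv2.COLOR_BGR2HSV); 
    blue=((hsv[...,1]>110)&(hsv[...,0]>95)&(hsv[...,0]<125)).astype(np.uint8)
    # outer ring edge: nonblue connected -> points adjacent to blue
    pts=[]
    cx,cy=(337-x,157-y) if n=='w3' else (322-x,258-y)
    for a in np.radians(np.arange(180 if n=='w4' else 0,360,6)):
        for r in np.arange(25,62,.25):
            u,v=int(round(cx+r*np.cos(a))),int(round(cy+r*np.sin(a)))
            if not(0<=u<w and 0<=v<h):break
            if blue[v,u]: pts.append((u+x,v+y));break
    for z in(.042,.044,.052):
        P=np.array([atz(n,u,v,z)[:2] for u,v in pts]); 
        A=np.c_[2*P,np.ones(len(P))];s=np.linalg.lstsq(A,(P**2).sum(1),rcond=None)[0]
        r=np.sqrt(s[2]+s[0]**2+s[1]**2); print(n,len(P),z,s[:2],r, np.abs(np.hypot(*(P-s[:2]).T)-r).max())
for n in('w3','w4'):print(n,proj(n,[.5457,-.1672,.042]))
def W(n,x0,y0,s,pts,z): return np.array([atz(n,x0+(u+.5)/s-.5,y0+(v+.5)/s-.5,z) for u,v in pts])
crop('w4',250,290,150,140,5,'c11');crop('w4',260,200,124,100,6,'c12')
for z in (.138,.140,.142): print(W('w4',250,290,5,[(75,420),(668,395)],z).mean(0))
for i in range(3): print(robot.get_state()['tcp_pos'],robot.get_state()['time'])
E
```

```text
w3 60 0.042 [ 0.545482   -0.16749864] 0.026832146551080783 0.0007762570428387593
w3 60 0.044 [ 0.54540458 -0.16737995] 0.026613660857496533 0.0007699362269500722
w3 60 0.052 [ 0.5450949  -0.16690521] 0.025739718083178504 0.0007446529633744654
w4 30 0.042 [ 0.54560738 -0.16809705] 0.026681592831031314 0.00037570653255899686
w4 30 0.044 [ 0.5454118  -0.16746808] 0.02641055513956376 0.0003718900200991547
w4 30 0.052 [ 0.54462949 -0.16495218] 0.02532640437366121 0.00035662397029219417
w3 [336.96874877 157.63065848]
w4 [322.83076906 258.6542156 ]
[ 0.54677551 -0.16958277  0.138     ]
[ 0.54637066 -0.16832582  0.14      ]
[ 0.54596582 -0.16706887  0.142     ]
[ 0.54690156 -0.16910699  0.09588448] 5.5
[ 0.54690156 -0.16910699  0.09588448] 5.5
[ 0.54690156 -0.16910699  0.09588448] 5.5
```

View pics/c12.png

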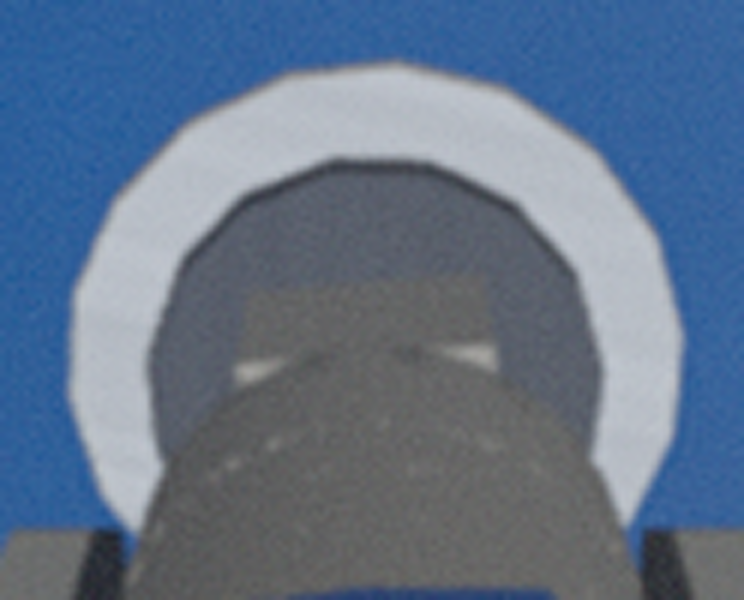

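```bash
python3 -m handwheel '0.16 -0.07 0 0 255; 0.16 -0.07 0.3 0 255; 0.16 -0.07 0.6 0 255; 0.16 -0.07 0.8 0 255; 0.16 -0.07 0.8 0 255; 0.16 -0.07 0.8 0 255'; python3 -m handwheel '0 0 0.05 0 255; 0 0 0.1 0 255; 0 0 0.15 0 255; 0 0 0.15 0 255; 0 0 0.15 0 255'; python3 -m handwheel '0 0 0.05 0 255; 0 0 0.1 0 255; 0 0 0.1 0 255; 0 0 0.1 0 255'
```

```text
time: 6.0
tcp_pos: [0.5452, -0.1674, 0.087]
ee_rot: [[-0.304, 0.953, -0.001], [0.953, 0.304, 0.0], [0.0, -0.0, -1.0]]
wrist_force: [-0.5, -0.6, -1.7]
opening: 0.374
time: 6.42
tcp_pos: [0.5454, -0.1675, 0.0858]
ee_rot: [[-0.304, 0.953, 0.0], [0.953, 0.304, 0.0], [-0.0, 0.0, -1.0]]
wrist_force: [-0.6, 0.1, -2.4]
opening: 0.379
time: 6.75
tcp_pos: [0.5454, -0.1674, 0.0847]
ee_rot: [[-0.304, 0.953, -0.0], [0.953, 0.304, 0.0], [0.0, 0.0, -1.0]]
wrist_force: [-0.6, 0.5, -2.4]
opening: 0.377
```

```bash
for i in 1; do :; done; python3 -m handwheel '0 0 0.05 0 255; 0 0 0.1 0 255; 0 0 0.1 0 255; 0 0 0.1 0 255'; python3 -m handwheel '0 0 0.05 0 255; 0 0 0.1 0 255; 0 0 0.1 0 255; 0 0 0.1 0 255'
```

```text
time: 7.08
tcp_pos: [0.5454, -0.1674, 0.0837]
ee_rot: [[-0.304, 0.953, -0.0], [0.953, 0.304, 0.0], [0.0, -0.0, -1.0]]
wrist_force: [-0.3, 0.4, -2.2]
opening: 0.381
time: 7.42
tcp_pos: [0.5454, -0.1674, 0.0828]
ee_rot: [[-0.304, 0.953, 0.0], [0.953, 0.304, 0.0], [0.0, 0.0, -1.0]]
wrist_force: [0.9, 0.6, -2.4]
opening: 0.379
```

```bash
python3 -m handwheel '0 0 0.05 0 255; 0 0 0.1 0 255; 0 0 0.1 0 255; 0 0 0.1 0 255'; python3 -m handwheel '0 0 0.05 0 255; 0 0 0.1 0 255; 0 0 0.1 0 255; 0 0 0.1 0 255'
```

```text
time: 7.75
tcp_pos: [0.5454, -0.1674, 0.0817]
ee_rot: [[-0.304, 0.953, 0.0], [0.953, 0.304, 0.0], [0.0, 0.0, -1.0]]
wrist_force: [0.1, 0.4, -1.8]
opening: 0.376
time: 8.08
tcp_pos: [0.5454, -0.1674, 0.0807]
ee_rot: [[-0.304, 0.953, 0.0], [0.953, 0.304, 0.0], [0.0, 0.0, -1.0]]
wrist_force: [-0.3, -0.1, -2.2]
opening: 0.378
```

```bash
python3 -m handwheel '0 0 0.05 0 255; 0 0 0.1 0 255; 0 0 0.1 0 255; 0 0 0.1 0 255'; python3 -m handwheel '0 0 0.05 0 255; 0 0 0.1 0 255; 0 0 0.1 0 255; 0 0 0.1 0 255'
python3 - <<'E'
from h import *
cap('side','s3');crop('s3',290,165,80,65,9,'c13');cap('wrist','w5');crop('w5',260,200,124,100,6,'c14')
E
```

```text
time: 8.42
tcp_pos: [0.5455, -0.1675, 0.0799]
ee_rot: [[-0.304, 0.953, 0.0], [0.953, 0.304, -0.0], [-0.0, 0.0, -1.0]]
wrist_force: [0.8, -0.3, -1.8]
opening: 0.379
time: 8.75
tcp_pos: [0.5458, -0.1675, 0.0792]
ee_rot: [[-0.304, 0.953, 0.001], [0.953, 0.304, -0.0], [-0.0, 0.001, -1.0]]
wrist_force: [0.7, 1.2, 1.7]
opening: 0.379
s3 {'camera_matrix': array([[552.81682874,   0.        , 320.35659177],
       [  0.        , 552.81682874, 235.39847262],
       [  0.        ,   0.        ,   1.        ]]), 'world_from_camera': array([[-0.94962724,  0.201187  , -0.24027464,  0.19522681],
       [-0.31302399, -0.57232734,  0.75792968,  1.01948156],
       [ 0.01496985,  0.79496239,  0.60647399,  0.88619234],
       [ 0.        ,  0.        ,  0.        ,  1.        ]])}
w5 {'camera_matrix': array([[401.5924085 ,   0.        , 323.27512349],
       [  0.        , 401.5924085 , 240.28955011],
       [  0.        ,   0.        ,   1.        ]]), 'world_from_camera': array([[ 9.52898458e-01, -2.92297767e-01, -8.09107194e-02,
         5.25093813e-01],
       [ 3.03288969e-01,  9.18867369e-01,  2.52385737e-01,
        -1.04768326e-01],
       [ 5.74432613e-04, -2.65037308e-01,  9.64237987e-01,
         2.22065837e-01],
       [ 0.00000000e+00,  0.00000000e+00,  0.00000000e+00,
         1.00000000e+00]])}
```

View pics/c13.png

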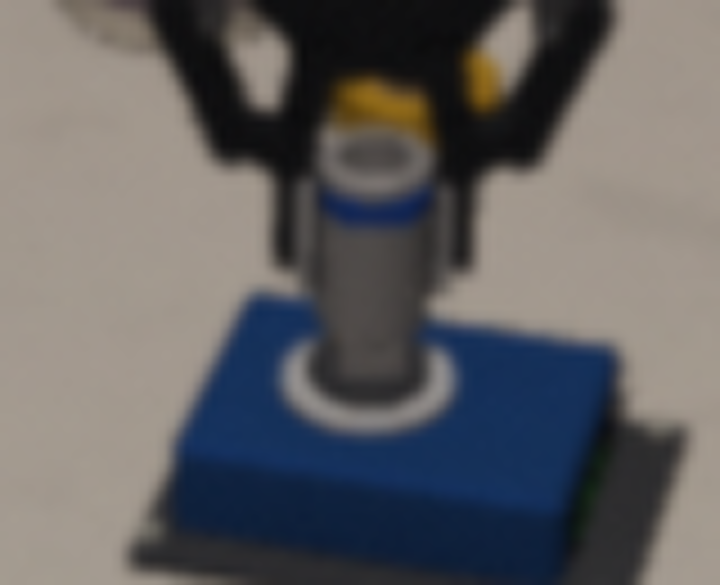

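View pics/c14.png

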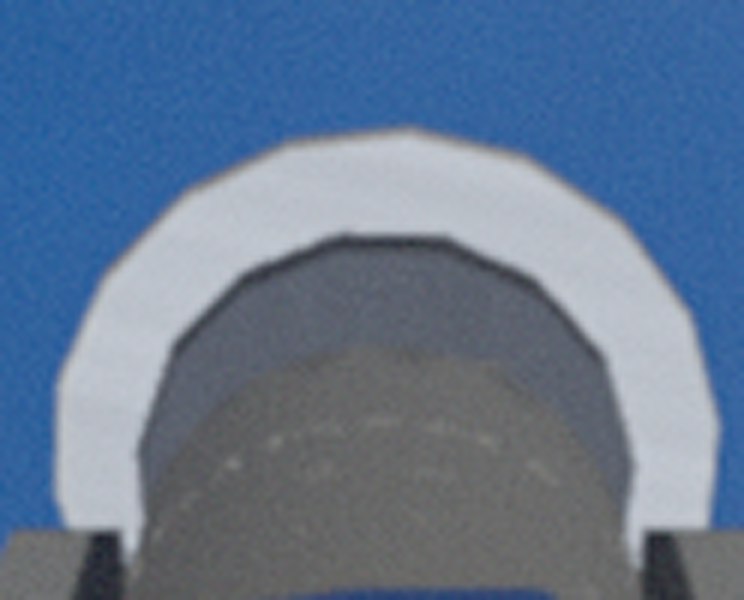

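Contact forces appear at foot height ≈ 0.067, where the ball should be, and the socket shows no sign of resting on the drive's top. So the first guess at the turn fitted. I'll push on in small steps.

```bash
python3 -m handwheel '0 0 0.05 0 255; 0 0 0.05 0 255; 0 0 0.1 0 255; 0 0 0.1 0 255'; python3 -m handwheel '0 0 0.05 0 255; 0 0 0.05 0 255; 0 0 0.05 0 255'
```

```text
time: 9.18
tcp_pos: [0.5464, -0.1675, 0.0781]
ee_rot: [[-0.304, 0.953, 0.002], [0.953, 0.304, -0.0], [-0.001, 0.002, -1.0]]
wrist_force: [2.1, 1.4, 3.0]
opening: 0.381
time: 9.43
tcp_pos: [0.5465, -0.1675, 0.0779]
ee_rot: [[-0.304, 0.953, 0.002], [0.953, 0.304, -0.0], [-0.001, 0.002, -1.0]]
wrist_force: [2.7, 1.9, 5.1]
opening: 0.379
```

```bash
python3 -m handwheel '0 0 0.05 0 255; 0 0 0.1 0 255; 0 0 0.1 0 255'; python3 -m handwheel '0 0 0.05 0 255; 0 0 0.1 0 255; 0 0 0.1 0 255'
```

```text
time: 9.68
tcp_pos: [0.5464, -0.1674, 0.0762]
ee_rot: [[-0.304, 0.953, 0.002], [0.953, 0.304, -0.0], [-0.001, 0.002, -1.0]]
wrist_force: [5.4, 0.8, -1.2]
opening: 0.38
time: 9.93
tcp_pos: [0.5463, -0.1674, 0.0749]
ee_rot: [[-0.304, 0.953, 0.002], [0.953, 0.304, 0.0], [-0.0, 0.002, -1.0]]
wrist_force: [5.1, 1.7, -1.4]
opening: 0.377
```

```bash
python3 -m handwheel '0 0 0.05 0 255; 0 0 0.1 0 255; 0 0 0.15 0 255; 0 0 0.2 0 255; 0 0 0.2 0 255; 0 0 0.2 0 255'; python3 -m handwheel '0 0 0.05 0 255; 0 0 0.1 0 255; 0 0 0.15 0 255; 0 0 0.2 0 255; 0 0 0.2 0 255; 0 0 0.2 0 255';python3 -m handwheel '0 0 0.05 0 255; 0 0 0.1 0 255; 0 0 0.15 0 255; 0 0 0.2 0 255; 0 0 0.2 0 255; 0 0 0.2 0 255'
```

```text
time: 10.43
tcp_pos: [0.5462, -0.1674, 0.0726]
ee_rot: [[-0.304, 0.953, 0.001], [0.953, 0.304, 0.0], [-0.0, 0.001, -1.0]]
wrist_force: [5.9, 1.9, -1.7]
opening: 0.378
time: 10.93
tcp_pos: [0.5462, -0.1674, 0.0707]
ee_rot: [[-0.304, 0.953, 0.001], [0.953, 0.304, 0.0], [-0.0, 0.001, -1.0]]
wrist_force: [5.9, 2.1, -1.4]
opening: 0.379
time: 11.43
tcp_pos: [0.5459, -0.1673, 0.0683]
ee_rot: [[-0.304, 0.953, 0.001], [0.953, 0.304, 0.0], [0.0, 0.001, -1.0]]
wrist_force: [5.0, 0.1, -4.6]
opening: 0.379
```

```bash
python3 -m handwheel '0 0 0.05 0 255; 0 0 0.1 0 255; 0 0 0.1 0 255; 0 0 0.1 0 255'; python3 -m handwheel '0 0 0.05 0 255; 0 0 0.1 0 255; 0 0 0.15 0 255; 0 0 0.15 0 255; 0 0 0.15 0 255'
```

```text
time: 11.77
tcp_pos: [0.5456, -0.1673, 0.0672]
ee_rot: [[-0.304, 0.953, -0.0], [0.953, 0.304, 0.0], [0.001, 0.0, -1.0]]
wrist_force: [5.9, 1.0, -4.9]
opening: 0.383
time: 12.18
tcp_pos: [0.5452, -0.1671, 0.0657]
ee_rot: [[-0.304, 0.953, -0.001], [0.953, 0.304, 0.001], [0.001, -0.0, -1.0]]
wrist_force: [5.1, 2.5, -4.4]
opening: 0.38
```

```bash
python3 -m handwheel '0 0 0.05 0 255; 0 0 0.1 0 255; 0 0 0.1 0 255; 0 0 0.1 0 255'; python3 -m handwheel '0 0 0.05 0 255; 0 0 0.1 0 255; 0 0 0.1 0 255; 0 0 0.1 0 255'
```

```text
time: 12.52
tcp_pos: [0.5452, -0.1671, 0.0651]
ee_rot: [[-0.304, 0.953, -0.001], [0.953, 0.304, 0.001], [0.001, -0.0, -1.0]]
wrist_force: [4.9, 1.2, -4.6]
opening: 0.381
time: 12.85
tcp_pos: [0.5453, -0.1672, 0.0647]
ee_rot: [[-0.304, 0.953, -0.0], [0.953, 0.304, 0.0], [0.0, -0.0, -1.0]]
wrist_force: [3.9, 3.7, -1.8]
opening: 0.379
```

```bash
python3 -m handwheel '0 0 0.05 0 255; 0 0 0.1 0 255; 0 0 0.1 0 255; 0 0 0.1 0 255'; python3 -m handwheel '0 0 0.05 0 255; 0 0 0.1 0 255; 0 0 0.1 0 255; 0 0 0.1 0 255'
```

```text
time: 13.18
tcp_pos: [0.5454, -0.1675, 0.0641]
ee_rot: [[-0.304, 0.953, 0.0], [0.953, 0.304, -0.0], [-0.0, 0.0, -1.0]]
wrist_force: [3.2, 3.9, 1.8]
opening: 0.379
time: 13.52
tcp_pos: [0.5454, -0.1675, 0.064]
ee_rot: [[-0.304, 0.953, 0.0], [0.953, 0.304, -0.0], [-0.0, 0.0, -1.0]]
wrist_force: [1.3, 3.7, 7.1]
opening: 0.383
```

```bash
python3 -m handwheel '0 0 0.05 0 255; 0 0 0.05 0 255; 0 0 0.05 0 255'
python3 - <<'E'
from h import *
cap('side','s4');crop('s4',290,165,80,65,9,'c15');cap('wrist','w6');crop('w6',260,200,124,100,6,'c16');st()
E
```

```text
time: 13.77
tcp_pos: [0.5454, -0.1676, 0.064]
ee_rot: [[-0.304, 0.953, 0.001], [0.953, 0.304, -0.0], [-0.001, 0.001, -1.0]]
wrist_force: [0.7, 3.1, 10.2]
opening: 0.378
s4 {'camera_matrix': array([[552.81682874,   0.        , 320.35659177],
       [  0.        , 552.81682874, 235.39847262],
       [  0.        ,   0.        ,   1.        ]]), 'world_from_camera': array([[-0.94962724,  0.201187  , -0.24027464,  0.19522681],
       [-0.31302399, -0.57232734,  0.75792968,  1.01948156],
       [ 0.01496985,  0.79496239,  0.60647399,  0.88619234],
       [ 0.        ,  0.        ,  0.        ,  1.        ]])}
w6 {'camera_matrix': array([[401.5924085 ,   0.        , 323.27512349],
       [  0.        , 401.5924085 , 240.28955011],
       [  0.        ,   0.        ,   1.        ]]), 'world_from_camera': array([[ 9.52845414e-01, -2.92536122e-01, -8.06736315e-02,
         5.24735482e-01],
       [ 3.03456053e-01,  9.18735019e-01,  2.52666557e-01,
        -1.04751921e-01],
       [ 2.03595610e-04, -2.65233072e-01,  9.64184306e-01,
         2.06875348e-01],
       [ 0.00000000e+00,  0.00000000e+00,  0.00000000e+00,
         1.00000000e+00]])}
time 13.8667
q [-24.0585, 23.4861, 100.5712, -0.0065, 55.894, -41.7651]
joint_vel [-0.0095, 0.0409, 0.0225, -0.0664, 0.0608, -0.0034]
joint_torque [-1.9172, -38.4392, -16.5874, -0.9823, -0.2515, 0.0219]
tcp_pos [0.5454, -0.1675, 0.064]
ee_rot [[-0.3042, 0.9526, 0.0007], [0.9526, 0.3042, -0.0004], [-0.0006, 0.0006, -1.0]]
wrist_force [1.6595, 3.6855, 10.3096]
torque [0.5546, -0.1196, 0.066]
opening 0.38
```

View pics/c15.png

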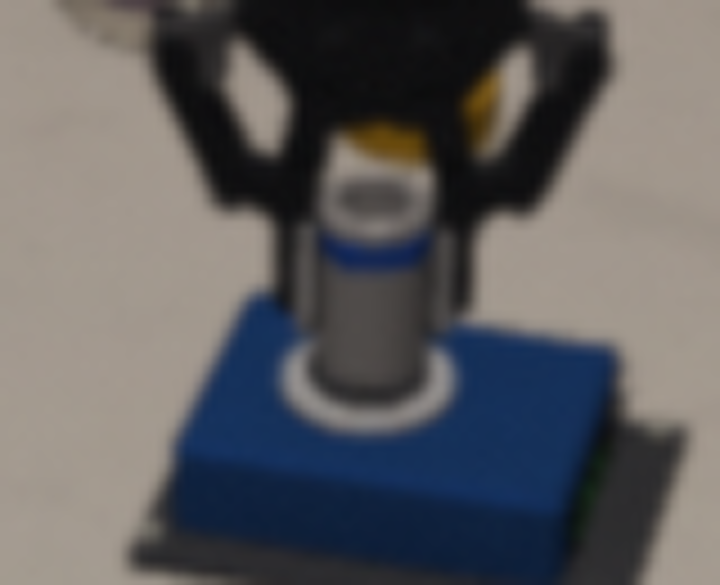

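View pics/c16.png

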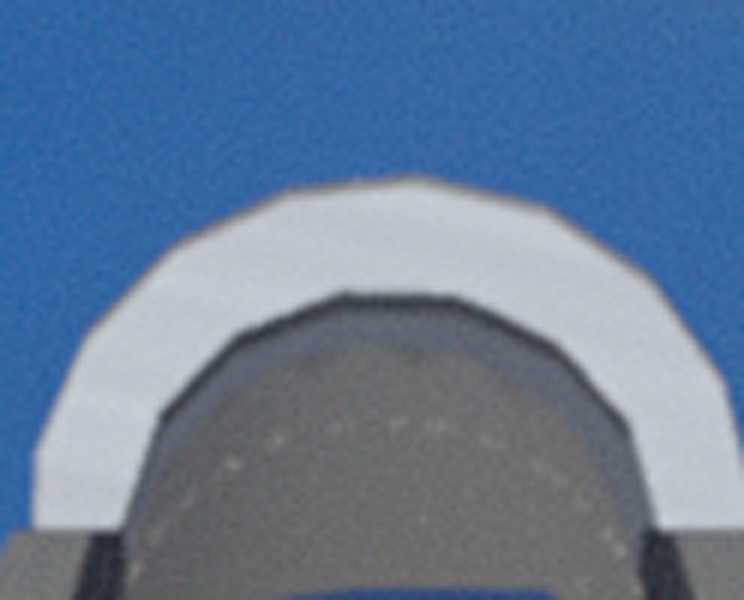

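The foot now sits down on the collar; only a thin even margin of collar shows around it in the crop. The TCP stopped at 0.064 with about 12 N net, which matches home. I'll release.

```bash
python3 -m handwheel '0 0 0 0 150; 0 0 0 0 120; 0 0 0 0 80; 0 0 0 0 40; 0 0 0 0 0; 0 0 0 0 0; 0 0 0 0 0; 0 0 0 0 0; 0 0 0 0 0'; python3 -m handwheel '0 0 -0.5 0 0; 0 0 -2 0 0; 0 0 -4 0 0; 0 0 -6.5 0 0; 0 0 -9 0 0; -2 0 -11 0 0; -4 0 -12 0 0; -5 0 -12 0 0; -5 0 -12 0 0; -5 0 -12 0 0'
python3 - <<'E'
from h import *
cap('side','s5');crop('s5',290,165,80,65,9,'c17');cap('wrist','w7');cap('top','t3')
E
```

```text
time: 14.62
tcp_pos: [0.5453, -0.1675, 0.0622]
ee_rot: [[-0.304, 0.953, -0.0], [0.953, 0.304, 0.0], [0.0, -0.0, -1.0]]
wrist_force: [-0.4, -0.2, -0.0]
opening: 1.003
time: 15.45
tcp_pos: [0.5596, -0.2146, 0.1811]
ee_rot: [[-0.303, 0.953, -0.002], [0.953, 0.303, 0.002], [0.003, -0.002, -1.0]]
wrist_force: [-0.6, -0.3, 0.9]
opening: 1.001
s5 {'camera_matrix': array([[552.81682874,   0.        , 320.35659177],
       [  0.        , 552.81682874, 235.39847262],
       [  0.        ,   0.        ,   1.        ]]), 'world_from_camera': array([[-0.94962724,  0.201187  , -0.24027464,  0.19522681],
       [-0.31302399, -0.57232734,  0.75792968,  1.01948156],
       [ 0.01496985,  0.79496239,  0.60647399,  0.88619234],
       [ 0.        ,  0.        ,  0.        ,  1.        ]])}
w7 {'camera_matrix': array([[401.5924085 ,   0.        , 323.27512349],
       [  0.        , 401.5924085 , 240.28955011],
       [  0.        ,   0.        ,   1.        ]]), 'world_from_camera': array([[ 0.95300168, -0.2930751 , -0.07677744,  0.53922341],
       [ 0.30295379,  0.91967835,  0.24982142, -0.15162944],
       [-0.00260589, -0.26134025,  0.96524322,  0.323935  ],
       [ 0.        ,  0.        ,  0.        ,  1.        ]])}
t3 {'camera_matrix': array([[509.14984405,   0.        , 321.21431804],
       [  0.        , 509.14984405, 242.52490308],
       [  0.        ,   0.        ,   1.        ]]), 'world_from_camera': array([[ 0.01297356,  0.99868745, -0.04954859,  0.43743552],
       [-0.99981376,  0.01366434,  0.01362838,  0.02384939],
       [ 0.01428754,  0.04936256,  0.99867873,  1.34920753],
       [ 0.        ,  0.        ,  0.        ,  1.        ]])}
```

View pics/c17.png

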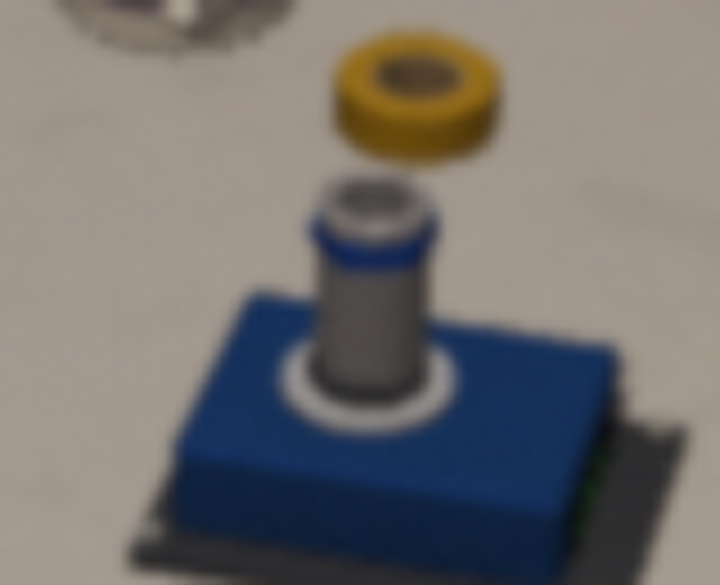

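View pics/w7.png

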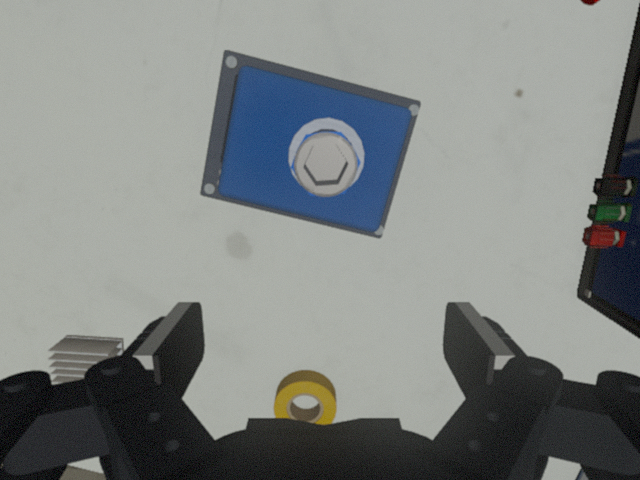

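View pics/s5.png

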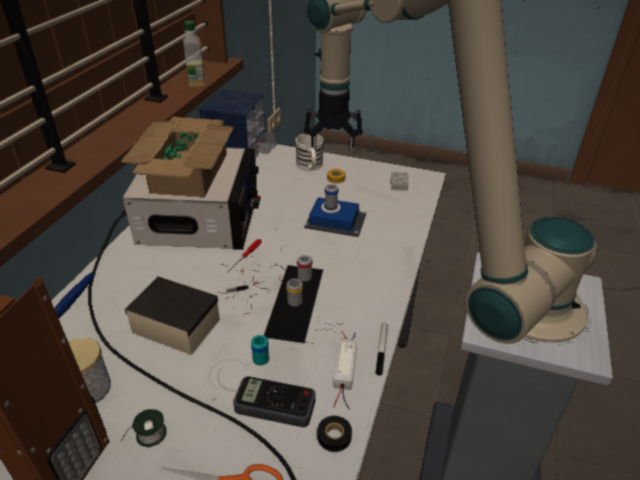

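Side view: the socket stands upright on the collar, its rim at crop (373,205), the same as while pressed. The other sockets, the multimeter and the heat sink look unmoved. One check of the height by triangulation, then hand in.

```bash
python3 - <<'E'
from h import *
p=(290+372.5/9-.5,165+205/9-.5)
crop('w7',280,110,90,100,6,'c18')
print(tri(('s5',*p),('w7',326.5,163)),proj('w7',[.5456,-.1674,.108]),proj('s5',[.5456,-.1674,.108]),p)
a=cv2.imread('pics/side0.png').astype(int);b=cv2.imread('pics/s5.png').astype(int)
d=abs(a-b).max(2)
for n,(x,y,w,h) in dict(yel=(283,278,22,32),red=(296,255,20,30),mm=(233,375,85,52),turq=(248,332,25,36)).items(): print(n,(d[y:y+h,x:x+w]>40).sum())
E
```

```text
(array([ 0.54503626, -0.16701383,  0.10314146]), [np.float64(0.0002916831300594963), np.float64(0.00029168313005944584)]) [326.78780898 164.71034783] [330.6666359  185.59651064] (330.8888888888889, 187.27777777777777)
yel 67
red 0
mm 0
turq 0
```

View pics/c18.png

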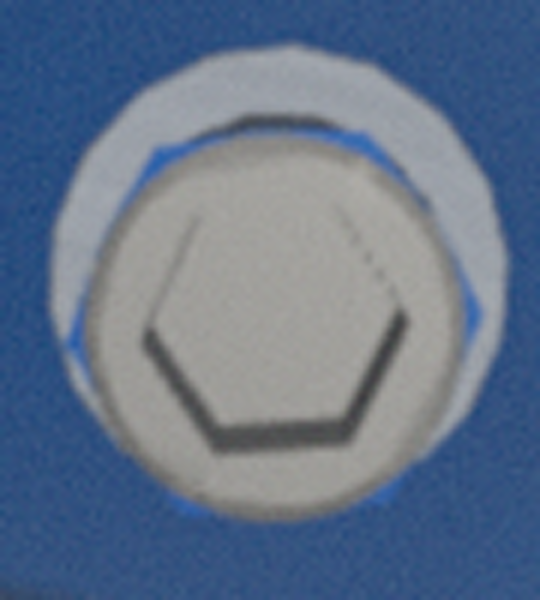

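```bash
python3 - <<'E'
from h import *
d=abs(cv2.imread('pics/side0.png').astype(int)-cv2.imread('pics/s5.png').astype(int)).max(2)
print(np.argwhere(d[278:310,283:305]>40).min(0)+[278,283],np.argwhere(d[278:310,283:305]>40).max(0)+[278,283])
d=abs(cv2.imread('pics/top0.png').astype(int)-cv2.imread('pics/t3.png').astype(int)).max(2)
for n,(x,y,w,h) in dict(hs=(462,268,35,30),yel=(247,222,24,22),red=(281,220,22,22)).items(): print(n,(d[y:y+h,x:x+w]>40).sum())
st();robot.sign_off()
E
```

```text
[303 283] [309 294]
hs 127
yel 0
red 0
time 15.6
q [-27.5856, 19.7337, 87.7498, 0.0342, 72.7168, -45.3231]
joint_vel [0.1834, -0.1461, -0.4813, -0.1313, -0.1843, -0.0065]
joint_torque [-0.2392, -44.8256, -23.7876, -0.0105, 0.0047, 0.002]
tcp_pos [0.5595, -0.2138, 0.1809]
ee_rot [[-0.3045, 0.9525, -0.0028], [0.9525, 0.3045, 0.0021], [0.0029, -0.0021, -1.0]]
wrist_force [0.4156, -0.5351, -0.3791]
torque [-0.0455, -0.0104, 0.0153]
opening 0.9977
the job is handed in; nothing more can be done
```

```bash
python3 - <<'E'
from h import *
a=cv2.imread('pics/top0.png')[230:310,430:510];b=cv2.imread('pics/t3.png')[230:310,430:510]
cv2.imwrite('pics/c19.png',cv2.resize(np.hstack([a,b]),None,fx=4,fy=4))
E
```

```text
(no output)
```

View pics/c19.png

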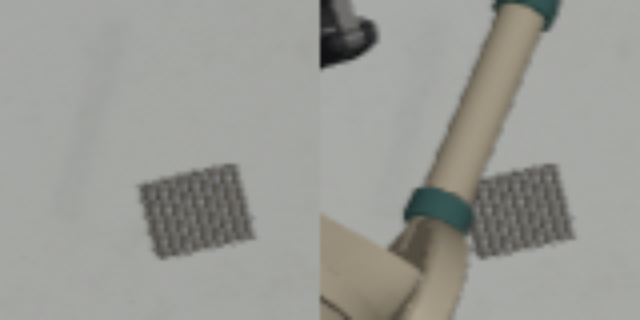

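The blue-banded socket is on the torque tester's drive, clicked home and released. I handed the job in at 15.6 s with the gripper open and clear of everything.

**Turning and fitting:** I measured the square's turn from the wrist camera and took the bore's turn from the hex in the socket's top. The socket slipped over the square on that first turn, so no searching by feel was needed.

**Seating:**
- **Ball:** it met the socket's foot at the expected height and took about 7 N to pass. Close to home it pulled the socket down and the side shift vanished, which I read as the click. No sensor confirms the click directly.
- **Shoulder:** the tool then stopped at z = 0.064, which puts the foot on the shoulder at 52 mm. The largest net push I read was about 12 N, well below 60 N. I saw forces only at the end of each move.

**Last checks:**
- **Height:** after release the rim sits at the same place in the side picture as when pressed. Triangulating it with the side camera gave 103 mm, not the expected 108 mm. That camera read about 5 mm low on my earlier points too, and the wrist view is within 2 pixels of 108 mm.
- **Other items:** the red and yellow sockets and the multimeter show no change between the before and after pictures. My heat sink check flagged a difference just before I handed in; afterwards I saw it was only the arm covering part of the view, and the heat sink had not moved.

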